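# Take the flat file out of its snap-in bench holder and put it away in its case

### The arm

A 6-joint arm with a two-finger parallel gripper is mounted at the origin on the work surface. World frame = base frame: x ahead of the robot, y to its left, z up, the work surface at z = 0. Lengths are in mm, angles in degrees, forces in N, time in s.
With the tool pointing down it reaches from about 300 to 875 mm from the base axis. Payload 6.4 kg.
Tool frame: the origin (TCP) lies between the finger pads; the fingertips stand 14 mm ahead of it and the grasp point (between the pads) lies 5 mm behind it; z points along the fingers, y is the line along which they close (so a half turn about z gives the same grasp; the last joint's range is limited). The gripper opens to 88 mm and grips with 3 to 60 N. Pads are 18 mm wide; open, the fingers measure 123 mm over their backs; the gripper's body (75 mm by 187 mm) begins 45 mm behind the grasp point.
Start: joints at [63.81, 10.359, 92.074, -0, 77.567, -11.82], TCP at [142.69, 557.029, 252.714] pointing down, gripper open.
Joint ranges: [-171.53, 171.53], [-51.25, 118.39], [17.06, 147.69], [-65.23, 245.23], [0, 150.52], [-178.68, 178.68]. Speed limits (degrees/s): [147.25, 147.25, 172.46, 180, 180, 180].

### API

Orientations are given as a 3x3 rotation matrix whose columns are the frame's x, y, z axes.
In Python, from plant import bot gives the robot as it stands.
- The arm moves only by the tool send_rows, never from a script. Its argument "targets" is a list of rows, each a list of 3 entries, a list of its own where there are three numbers: the opening, from -1 (shut) to 1 (fully open), then the shift along the world's x, y, z in mm, then the turn, a rotation vector about the world's x, y, z in degrees. A call has 1 to 8 rows; each row shifts and turns the commanded pose from where the row before left it; what a row does not reach is not made up. A row lasts 1/8 s, in which the tool goes at most 62.5 mm and 10.7 degrees, less where a joint would pass 70% of its speed; a pose out of reach is approached as far as the arm can. A call is refused whole if a number of a shift passes 62.5 or a number of a turn 10.7, either way. A call with a gripper value outside its range is refused whole. The fingers move at their own pace and stop on an object; "grip_force" is the grip in N (left out, the last holds). Time passes only in rows, so rows that do not move let the fingers close. It gives the time, the measured TCP pose, the force, the opening and the grip force at its end, in the units of the state.
- bot.sense(): the state, without advancing time (a new reading comes with each control period).
- bot.read_camera(name): name is "scene" or "top" or "wrist"; returns a dict with "frame" (480x640x3 uint8, red, green, blue), "camera_matrix" (3x3 intrinsics, pixels), "origin" and "rotation" of the camera in the world; the wrist camera has in their place "tool_from_camera" (4x4, takes a point from camera to tool coordinates, whose origin is the TCP and whose axes are the flange's). Camera axes: x right, y up, looking along -z (the intrinsics and any distortion apply to the point x, -y, -z); pixel columns grow to the right and rows downward; lengths in mm; the calibration is good to about 2 mm. A picture is of the moment at which its call begins: read the wrist's pose just before it. There is no depth.
- bot.finish_job(): hands the job in; it is judged then, once.
Trained networks look in the newest picture that a camera, given by its name, has taken for a name from the list of things; names that differ only in an ending like _2 or _b are one class to them, and where a whole thing is asked for, a point or a joint stands for the part that bears it (a point fixed in the world has none). Each returns a list of dicts, best first, with "conf" (0 to 1); they miss things now and then, are a little off and sometimes report something else, mostly with a low value. They report only what shows in the picture. A call takes as long as a camera call. They do not tell look-alikes from the thing itself.
- bot.boxes_of(camera, thing): "pixel" ([column, row] in pixels, amid what is visible of it).
- bot.outline_of(camera, thing): "mask" (480x640 bool, what is visible of it) and "pixel" ([column, row] in pixels, amid what is visible of it).
The state is a dict: "clock": time; "q": joint angles; "dq": joint speeds; "joint_torque": joint torques, N m; "position": TCP position; "tool_rot": TCP orientation; "contact_force": force on the tool from outside, world axes, zero at the start; "torque": the same for the moment, N m; "width": opening from 0.0 (shut) to 1.0 (fully open); "grasp_force": force on a finger pad.
Only numpy, scipy, OpenCV 4.12 (cv2) and the standard library are available. Lean on these libraries where they do the work, as an engineer would, in place of code of your own. Each camera call takes 0.05 s, during which the arm holds its last target. There are 200 camera calls.

### The job

Pull the flat steel file straight out of the bench holder that its shank is snapped into, and lay it flat on the wooden bench board, letting go of it. Then take it by its bare shank and slide it, blade first, into the wooden case it fits, the one with the wider pocket, fully home so that only the shank shows, and let go. Leave the other things on the bench where they are.

Things in the scene. Friction and masses are not known exactly. Their poses are not given: they have to be found in the camera images.
- file: Flat steel file, 180 long, 10 thick, 0.26 kg: blade 24 wide, 110 long (last 8 mm 18 wide), then a shank 14 wide, 70 long, notched on both sides (9 wide) 41 to 51 mm behind the shoulder. Origin: underside, centre line, at the shoulder; x to the blade's tip, z up. Starts level with the shank in the holder, shoulder 8 mm outside its mouth, underside 14 mm above the bench.
- file_tip (a point): Middle of the blade's tip end, 110 mm from the file's origin along +x, at half thickness.
- file_mid (a point): Point near the file's centre of mass, 20 mm from its origin along +x, at half thickness.
- file_shank_end (a point): Middle of the shank's end, 70 mm from the file's origin along -x, at half thickness.
- holder: Low steel socket block fixed on a grey foot (100 x 90 x 14): block 70 long, 45 wide, top 32 above the bench, a spring plunger knob on each side (90 over the knobs). Origin: block's centre, bench level. Mouth 35 mm along its own -x; the file comes out along -x. Socket floor 14 above the bench. The plungers snap into the shank's notches: 15 to 20 N to pull past, 65 mm of travel to clear.
- board: Wooden bench board fixed to the bench, 240 (x) x 130 (y) mm, 8 thick, aluminium strip along its short-side edges. Origin: centre of its underside; top 8 mm above.
- case_wide: Fixed low wooden case, pocket open at one end: 27 wide, 16 high, 112 deep, floor 14 above the bench; outside 43 wide, 120 long, 35 high; brass flared lips 12 long beside the mouth, bevelled sill 20 long before it. Origin: bench level, below the mouth's middle; x points into the pocket. The flat file fits this one; fully home its shoulder is 2 mm inside the mouth.
- case_narrow: The same kind of wooden case but slimmer: pocket 16 wide, outside 32 wide; too narrow for the flat file's blade. It and the wide case stand about 160 mm apart and may be either way round. Same length, heights, origin and axes.
- bottle: Bystander: plastic bottle with blue cap, 68 diameter, 170 tall. Origin: centre of the underside.
- jar: Bystander: glass jar with lid, 72 diameter, 75 tall. Origin: centre of the underside.
- tin: Bystander: low aluminium tin, 60 diameter, 35 tall. Origin: centre of the underside.
- mandrel: Bystander: tapered steel ring mandrel with a dark wooden grip, 210 long, 28 at its thickest, lying along its own y. Origin: below its middle.
- hammer: Bystander: small hammer, 200 long, lying along its own x.
- half_round_file: Bystander: slim file with a round wooden handle (22 diameter), 200 long, lying along its own x, on the robot's side of the board. Origin: under the ferrule.
Mind the look-alikes: they are no part of the job. Of the things that look like the file, the smallest one is meant. Several things have the shape of the holder; the one meant has the colours described above.

How it is judged:
By the outcome, as a careful person would: the job done as asked, in the order asked, and still so for the second after the job is handed in, with the robot touching nothing.
It also fails if it takes over 61 s, if anything falls off the work surface, if the arm or the gripper's body presses on something with over 40 N, if the wrist force passes 120 N, or if a joint passes its speed limit or range.

## Working session

There is one attempt and no reset: what is moved stays moved. The work goes in short steps, Python scripts to look and compute and a tool call to move; the robot and the scene stay as the last step left them, time stands still between calls to the robot, and variables do not carry over. Pictures are saved under pics/ and viewed, at most 10 in all, crops included, and the job is handed in when it is done.

Besides the shell and the picture viewer there is one more tool, called after ">>>" by a JSON object that holds its "op" and its "data". send_rows: Moves the arm, as the interface text tells. Its arguments: {"type":"object","properties":{"targets":{"type":"array"},"grip_force":{"type":"number"}},"required":["targets"]}

```bash
mkdir -p pics; ls; cat > h.py <<'E'
import numpy as np, cv2
from plant import bot
def cam(n):
    s=bot.sense(); c=bot.read_camera(n)
    if 'origin' in c: o=np.array(c['origin'],float);R=np.array(c['rotation'],float)
    else:
        T=np.array(c['tool_from_camera'],float); Rt=np.array(s['tool_rot'],float)
        R=Rt@T[:3,:3]; o=np.array(s['position'],float)+Rt@T[:3,3]
    c['o'],c['R'],c['K']=o,R,np.array(c['camera_matrix'],float)
    return c
def unproj(c,p,z):
    p=np.atleast_2d(np.array(p,float)); K=c['K']
    d=np.c_[(p[:,0]-K[0,2])/K[0,0],-(p[:,1]-K[1,2])/K[1,1],-np.ones(len(p))]@c['R'].T
    return c['o']+d*((z-c['o'][2])/d[:,2])[:,None]
def proj(c,P):
    q=(np.atleast_2d(P)-c['o'])@c['R']; K=c['K']
    return np.c_[K[0,0]*q[:,0]/-q[:,2]+K[0,2],K[1,1]*-q[:,1]/-q[:,2]+K[1,2]]
def save(c,n,box=None,s=1):
    f=c['frame'][:,:,::-1]
    if box: f=f[box[1]:box[3],box[0]:box[2]]
    cv2.imwrite('pics/'+n,cv2.resize(f,None,fx=s,fy=s,interpolation=cv2.INTER_CUBIC))
E
python3 - <<'E'
from h import *
np.set_printoptions(precision=1,suppress=True)
for n in ['top','scene']:
    c=cam(n); save(c,n+'1.png'); print(n,c['o'],c['R'].tolist(),c['K'].tolist(),[k for k in c])
    for t in ['file','file_tip','file_shank_end','holder','board','case_wide','case_narrow','half_round_file']:
        for r in bot.boxes_of(n,t): print(t,np.array(r['pixel']),round(r['conf'],2),unproj(c,r['pixel'],20)[0])
print(bot.sense())
E
```

```text
pics
top [ 402.7  -18.4 1217.6] [[0.005743902537425856, 0.9978665378343918, -0.06503368553330485], [-0.9999148033128947, 0.004969031036205735, -0.01207041201849868], [-0.011721505849320087, 0.06509747614896802, 0.9978100645411725]] [[470.4508068590506, 0.0, 320.79294809996406], [0.0, 470.4508068590506, 239.20181498447874], [0.0, 0.0, 1.0]] ['frame', 'camera_matrix', 'origin', 'rotation', 'o', 'R', 'K']
file [368.3 220.4] 0.73 [ 529.5 -125.1   20. ]
file [441.8 357.8] 0.56 [ 184.8 -308.5   20. ]
file [198.9 353.4] 0.56 [190.9 301.5  20. ]
file_tip [373.2 221.5] 0.91 [ 526.7 -137.6   20. ]
file_tip [196.8 353.5] 0.75 [190.7 306.8  20. ]
file_tip [445.4 359.7] 0.7 [ 180.2 -317.4   20. ]
file_tip [330.8 227.3] 0.35 [511.3 -29.3  20. ]
file_shank_end [197.  350.4] 0.89 [198.4 306.4  20. ]
file_shank_end [444.  357.6] 0.81 [ 185.4 -314.    20. ]
file_shank_end [371.3 220.1] 0.76 [ 530.3 -132.7   20. ]
holder [414.1 221.8] 0.85 [ 526.4 -241.8   20. ]
holder [465.4 267.8] 0.69 [ 410.  -370.5   20. ]
board [329.7 227.7] 0.67 [510.3 -26.5  20. ]
case_wide [261.  248.4] 0.55 [456.5 148.5  20. ]
[... 1161 characters left out ...]
50.5] 0.6 [ 533.7 -132.1   20. ]
case_wide [374.7 248.2] 0.73 [448.9 141.2  20. ]
case_narrow [357.6 296. ] 0.55 [643.5 140.2  20. ]
case_narrow [146.8 236.1] 0.46 [ 556.  -474.8   20. ]
half_round_file [283.5 216.8] 0.89 [ 362.7 -144.8   20. ]
{'clock': 0.9, 'q': array([ 63.8,  10.4,  92.1,  -0. ,  77.6, -11.8]), 'dq': array([-0.1,  0. ,  0. , -0. , -0.1, -0. ]), 'joint_torque': array([ -0. , -43.4, -34.2,   0.1,   0. ,   0. ]), 'position': array([142.7, 557. , 252.7]), 'tool_rot': array([[-1. ,  0.2,  0. ],
       [ 0.2,  1. , -0. ],
       [-0. ,  0. , -1. ]]), 'contact_force': array([-0.3, -0.6, -0.1]), 'torque': array([ 0. ,  0. , -0.1]), 'grasp_force': 0.0, 'width': 0.9945600770857959}
```

View pics/top1.png

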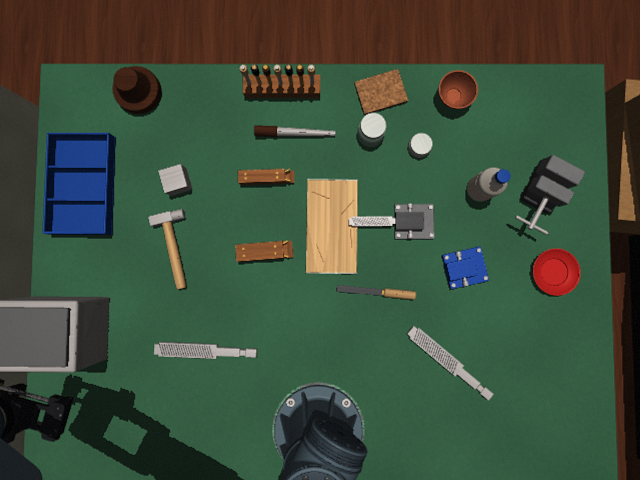

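View pics/scene1.png

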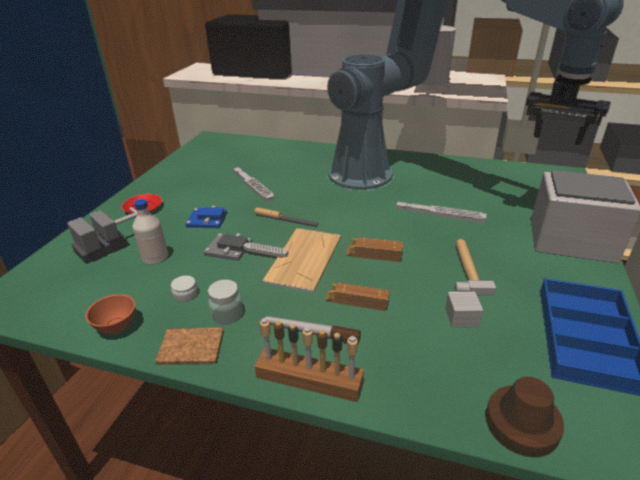

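The top view shows the meant file at (372,222), its shank in the grey holder at (414,221) and its tip at (349,222). The two files lying loose at (205,351) and (450,362) are longer, so the one in the holder is the smallest. The other holder-shaped thing, at (465,268), is blue, so the steel block on the grey foot is the one meant. The cases are at (265,178) and (264,250), mouths facing the board. The lower one looks wider. One enlarged crop to confirm.

```bash
python3 - <<'E'
from h import *
np.set_printoptions(precision=1,suppress=True)
c=cam('top'); save(c,'crop1.png',(228,155,440,285),3.75)
for t in ['case_wide','case_narrow','file','board','holder']:
    for r in bot.outline_of('top',t)[:3]:
        m=r['mask'].astype(np.uint8); ys,xs=np.nonzero(m)
        P=unproj(c,np.c_[xs,ys],{'board':8,'file':24}.get(t,33))[:,:2].astype(np.float32)
        print(t,round(r['conf'],2),m.sum(),cv2.minAreaRect(P))
E
```

```text
case_wide 0.71 940 ((449.9946594238281, 140.61239624023438), (43.739871978759766, 144.10467529296875), 4.492582321166992)
case_narrow 0.54 1379 ((525.933837890625, -238.77943420410156), (88.77816009521484, 100.73771667480469), 0.23459801077842712)
file 0.97 452 ((526.29296875, -130.28916931152344), (28.138010025024414, 114.48841857910156), 0.2677493393421173)
file 0.95 1394 ((200.19570922851562, 285.4222412109375), (39.693790435791016, 262.1999816894531), 0.43060848116874695)
file 0.63 1177 ((172.98199462890625, -326.599365234375), (259.76422119140625, 34.97993850708008), 49.99287033081055)
board 0.97 4596 ((516.4267578125, -28.796852111816406), (243.7080078125, 131.25689697265625), 0.05020633339881897)
holder 0.73 1434 ((411.0452880859375, -364.3890380859375), (90.17463684082031, 101.48622131347656), 13.009947776794434)
```

View pics/crop1.png

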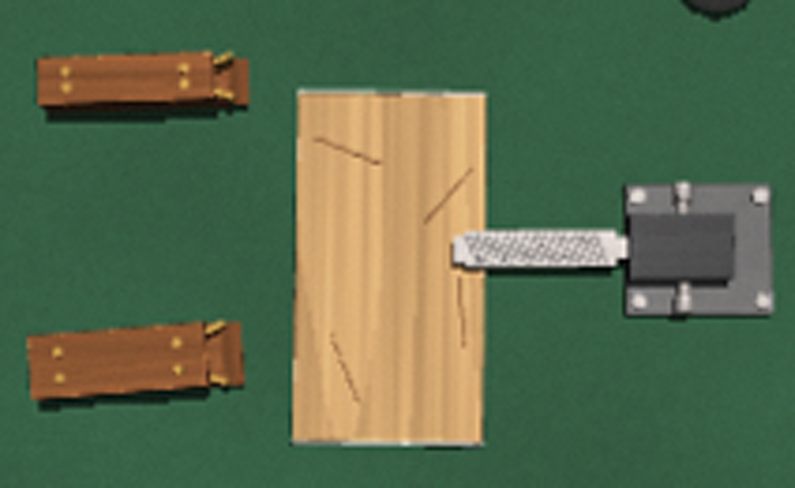

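The crop confirms it. The lower case (about 43.7 mm outside) is the wide one, the upper is the slim one. The file in the grey holder has a blade of about 28 x 114 mm by mask. Moving over it.

>>> {"op": "send_rows", "data": {"targets": [[0,[24,-43,0],[0,0,-4.7]],[0,[24,-43,0],[0,0,-4.7]],[0,[24,-43,0],[0,0,-4.7]],[0,[24,-43,0],[0,0,-4.7]],[0,[24,-43,0],[0,0,-4.7]],[0,[24,-43,0],[0,0,-4.7]],[0,[24,-43,0],[0,0,-4.7]],[0,[24,-43,0],[0,0,-4.7]]]}}

```text
clock: 2.2
position: [335.3, 211.7, 253.1]
tool_rot: [[-0.614, 0.789, 0.001], [0.789, 0.614, 0.0], [-0.0, 0.001, -1.0]]
contact_force: [1.3, -0.0, 0.6]
width: 0.5
grasp_force: 0.0
```

>>> {"op": "send_rows", "data": {"targets": [[0,[24,-43,0],[0,0,-4.7]],[0,[24,-43,0],[0,0,-4.7]],[0,[24,-43,0],[0,0,-4.7]],[0,[24,-43,0],[0,0,-4.7]],[0,[24,-43,0],[0,0,-4.7]],[0,[24,-43,0],[0,0,-4.7]],[0,[24,-43,-10],[0,0,-4.7]],[0,[16,-9,-20],[0,0,-5.1]]]}}

```text
clock: 3.2
position: [520.2, -100.1, 223.3]
tool_rot: [[0.005, 1.0, 0.002], [1.0, -0.005, -0.002], [-0.002, 0.002, -1.0]]
contact_force: [0.3, 0.1, -0.1]
width: 0.502
grasp_force: 0.0
```

>>> {"op": "send_rows", "data": {"targets": [[0,[0,0,0],[0,0,0]],[0,[0,0,0],[0,0,0]]]}}

```text
clock: 3.45
position: [518.3, -96.4, 223.0]
tool_rot: [[-0.003, 1.0, -0.0], [1.0, 0.003, 0.0], [0.0, -0.0, -1.0]]
contact_force: [-0.1, -0.3, 0.1]
width: 0.499
grasp_force: 0.0
```

```bash
python3 - <<'E'
from h import *
np.set_printoptions(precision=2,suppress=True)
c=cam('wrist'); save(c,'w1.png'); s=bot.sense(); print(s['clock'],s['position'],s['tool_rot'],s['q'])
for t in ['file_tip','file']:
    for r in bot.outline_of('wrist',t)[:2]:
        m=r['mask'].astype(np.uint8); ys,xs=np.nonzero(m)
        P=unproj(c,np.c_[xs,ys],24)[:,:2].astype(np.float32)
        print(t,round(r['conf'],2),m.sum(),cv2.minAreaRect(P),P.min(0),P.max(0))
print(proj(c,[[526,-185,24],[526,-75,24]]))
E
```

```text
3.5 [518.53 -96.36 223.47] [[-0.  1.  0.]
 [ 1.  0. -0.]
 [-0.  0. -1.]] [-23.43   5.89 100.64   0.    73.43 -23.59]
file_tip 0.71 2456 ((526.4857177734375, -134.1077117919922), (121.24078369140625, 25.03065299987793), 89.82463836669922) [ 514.   -194.72] [539.12 -73.51]
file_tip 0.63 1830 ((238.16488647460938, -252.1749267578125), (93.74466705322266, 34.40386962890625), 49.832401275634766) [ 202.24 -285.8 ] [ 277.09 -210.42]
file 0.59 1947 ((237.86898803710938, -252.86343383789062), (96.23712158203125, 36.390743255615234), 50.9456787109375) [ 201.37 -285.88] [ 277.09 -211.68]
file 0.56 2325 ((526.9357299804688, -134.1101531982422), (121.2031021118164, 23.75117301940918), 89.97012329101562) [ 515.06 -194.71] [538.81 -73.51]
[[329.11 289.04]
 [330.12 188.49]]
```

View pics/w1.png

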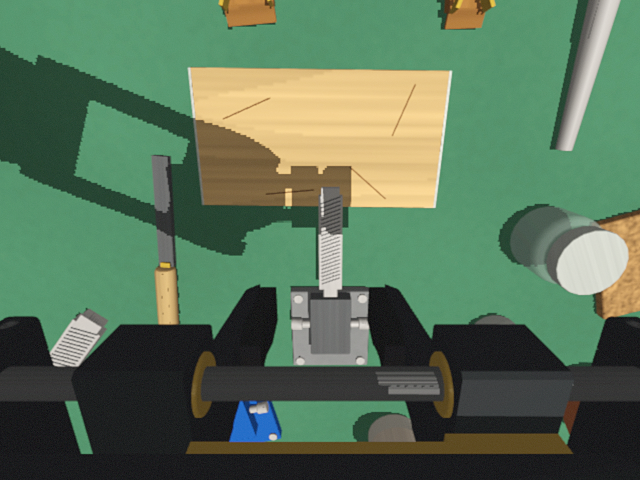

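The wrist view shows the file blade from (330,187) down to (331,292), its shank in the grey holder at (330,325), and the half-round file at (165,240). It gives centre line x≈526.7, tip y≈-73.5, shoulder y≈-183.5, yaw 90°. I'll grasp 30 mm ahead of the shoulder.

>>> {"op": "send_rows", "data": {"targets": [[0,[4,-28,-35],[0,0,0]],[0,[4,-28,-35],[0,0,0]],[0,[0,0,-40],[0,0,0]],[0,[0,0,-40],[0,0,0]],[0,[0,0,-25],[0,0,0]],[0,[0,0,-13],[0,0,0]],[0,[0,0,-5.7],[0,0,0]],[0,[0,0,0],[0,0,0]]]}}

```text
clock: 4.6
position: [527.2, -153.1, 29.7]
tool_rot: [[-0.001, 1.0, 0.001], [1.0, 0.001, -0.001], [-0.001, 0.001, -1.0]]
contact_force: [0.2, -0.5, 0.6]
width: 0.5
grasp_force: 0.0
```

>>> {"op": "send_rows", "data": {"targets": [[-1,[0,0,0],[0,0,0]],[-1,[0,0,0],[0,0,0]],[-1,[0,0,0],[0,0,0]],[-1,[0,0,0],[0,0,0]],[-1,[0,0,0],[0,0,0]]], "grip_force": 60}}

```text
clock: 5.22
position: [527.2, -153.2, 29.6]
tool_rot: [[-0.001, 1.0, 0.001], [1.0, 0.001, -0.001], [-0.001, 0.001, -1.0]]
contact_force: [-0.3, 0.2, 5.6]
width: 0.262
grasp_force: 60.0
```

>>> {"op": "send_rows", "data": {"targets": [[-1,[0,3,0],[0,0,0]],[-1,[0,5,0],[0,0,0]],[-1,[0,7,0],[0,0,0]],[-1,[0,9,0],[0,0,0]],[-1,[0,10,0],[0,0,0]],[-1,[0,12,0],[0,0,0]],[-1,[0,12,0],[0,0,0]],[-1,[0,12,0],[0,0,0]]]}}

```text
clock: 6.22
position: [526.4, -81.8, 28.8]
tool_rot: [[-0.001, 1.0, -0.001], [1.0, 0.001, 0.0], [0.0, -0.001, -1.0]]
contact_force: [0.4, 0.6, -2.2]
width: 0.261
grasp_force: 60.0
```

```bash
python3 - <<'E'
from h import *
np.set_printoptions(precision=2,suppress=True)
c=cam('wrist'); save(c,'w2.png'); s=bot.sense(); print(s['clock'],s['position'],s['width'],s['contact_force'])
for r in bot.outline_of('wrist','file')[:2]:
        m=r['mask'].astype(np.uint8); ys,xs=np.nonzero(m)
        P=unproj(c,np.c_[xs,ys],24)[:,:2].astype(np.float32)
        print(round(r['conf'],2),m.sum(),cv2.minAreaRect(P),P.min(0),P.max(0))
E
```

```text
6.275 [526.18 -80.48  28.71] 0.26179613854529193 [-0.01  0.44 -2.5 ]
0.94 13193 ((526.389892578125, -81.30172729492188), (23.932973861694336, 156.33648681640625), 0.42352059483528137) [ 514.11 -159.45] [538.57  -3.16]
```

View pics/w2.png

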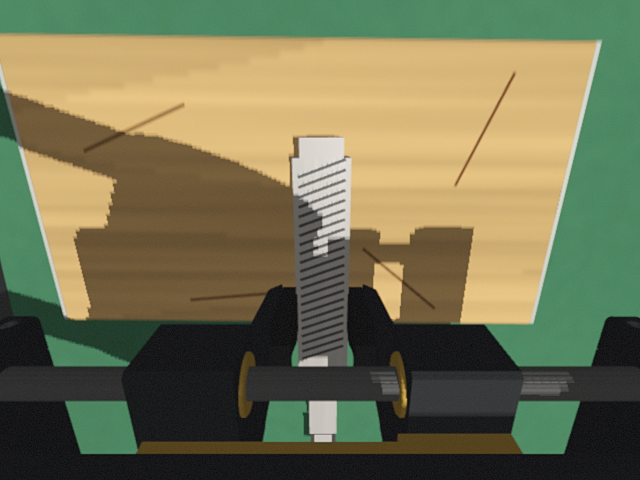

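The file is out: its weight of 2.5 N hangs from the gripper, it is level and straight, and the tip is at (322,137), y≈-3. Next I carry it to the board's middle and set it down.

>>> {"op": "send_rows", "data": {"targets": [[-1,[0,8,3],[0,0,0]],[-1,[0,16,0],[0,0,0]],[-1,[0,18,0],[0,0,0]],[-1,[0,14,0],[0,0,0]],[-1,[0,7,0],[0,0,0]],[-1,[0,0,-2],[0,0,0]],[-1,[0,0,-3],[0,0,0]],[-1,[0,0,-1],[0,0,0]]]}}

```text
clock: 7.32
position: [526.7, -20.4, 25.8]
tool_rot: [[0.0, 1.0, -0.0], [1.0, -0.0, 0.0], [0.0, -0.0, -1.0]]
contact_force: [-0.6, -0.2, 0.8]
width: 0.264
grasp_force: 60.0
```

>>> {"op": "send_rows", "data": {"targets": [[-1,[0,0,-1],[0,0,0]],[-1,[0,0,0],[0,0,0]]]}}

```text
clock: 7.58
position: [526.8, -20.5, 25.2]
tool_rot: [[-0.0, 1.0, 0.0], [1.0, 0.0, -0.0], [-0.0, 0.0, -1.0]]
contact_force: [-0.9, -1.8, 1.4]
width: 0.259
grasp_force: 60.0
```

>>> {"op": "send_rows", "data": {"targets": [[-1,[0,0,-1],[0,0,0]],[-1,[0,0,0],[0,0,0]]]}}

```text
clock: 7.82
position: [526.9, -20.4, 24.9]
tool_rot: [[-0.001, 1.0, 0.0], [1.0, 0.001, -0.001], [-0.001, 0.0, -1.0]]
contact_force: [-5.0, -2.7, 9.3]
width: 0.262
grasp_force: 60.0
```

>>> {"op": "send_rows", "data": {"targets": [[-0.4,[0,0,0.5],[0,0,0]],[0,[0,0,0],[0,0,0]],[0,[0,0,0],[0,0,0]],[0,[0,0,20],[0,0,0]],[0,[0,-20,40],[0,0,0]],[0,[0,-40,45],[0,0,0]],[0,[0,-40,30],[0,0,0]],[0,[0,0,0],[0,0,0]]]}}

```text
clock: 8.82
position: [528.6, -123.0, 162.5]
tool_rot: [[0.003, 1.0, 0.006], [1.0, -0.003, -0.003], [-0.003, 0.006, -1.0]]
contact_force: [0.2, -0.4, -0.3]
width: 0.505
grasp_force: 0.0
```

>>> {"op": "send_rows", "data": {"targets": [[0,[0,0,0],[0,0,0]],[0,[0,0,0],[0,0,0]]]}}

```text
clock: 9.07
position: [525.7, -118.5, 157.9]
tool_rot: [[-0.002, 1.0, -0.003], [1.0, 0.002, 0.002], [0.002, -0.003, -1.0]]
contact_force: [0.6, 0.1, 0.5]
width: 0.498
grasp_force: 0.0
```

```bash
python3 - <<'E'
from h import *
np.set_printoptions(precision=2,suppress=True)
c=cam('wrist'); save(c,'w3.png'); s=bot.sense(); print(s['clock'],s['position'],s['width'],s['contact_force'])
def rep(n,t,z,c):
    for r in bot.outline_of(n,t)[:2]:
        m=r['mask'].astype(np.uint8); ys,xs=np.nonzero(m)
        P=unproj(c,np.c_[xs,ys],z)[:,:2].astype(np.float32)
        print(n,t,round(r['conf'],2),m.sum(),cv2.minAreaRect(P),P.min(0),P.max(0))
rep('wrist','file',18,c);rep('wrist','case_wide',34,c)
c=cam('top'); rep('top','file',18,c)
E
```

```text
9.125 [ 525.84 -118.51  158.  ] 0.5004828923599772 [ 0.15 -0.43  0.29]
wrist file 0.94 6201 ((527.5703735351562, -38.62982177734375), (24.73297691345215, 166.00991821289062), 0.444547176361084) [ 514.6  -121.62] [539.73  44.29]
wrist file 0.71 175 ((270.6744384765625, -232.65310668945312), (10.69662094116211, 26.81496810913086), 1.4424163103103638) [ 265.04 -246.17] [ 275.88 -219.37]
top file 0.78 385 ((526.4014892578125, -20.780723571777344), (23.17361831665039, 156.27354431152344), 0.2535078525543213) [514.51 -98.9 ] [538.05  57.38]
top file 0.63 1233 ((195.95718383789062, 285.68450927734375), (261.5434875488281, 38.166526794433594), 88.26457977294922) [176.81 155.1 ] [216.32 416.22]
```

View pics/w3.png

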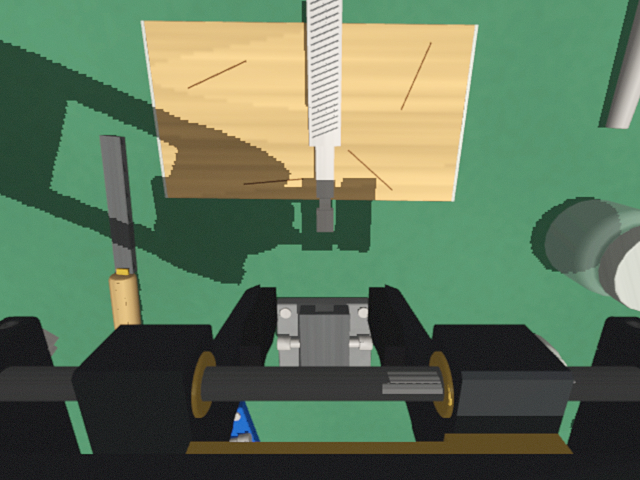

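The file lies free on the board, shoulder at (323,147), shank end at (326,232) over the board's edge. Top and wrist cameras agree (origin y≈-51.6, x≈527). Next I look at the wide case from closer.

>>> {"op": "send_rows", "data": {"targets": [[0,[-15,35,20],[0,0,0]],[0,[-20,45,20],[0,0,0]],[0,[-20,45,20],[0,0,0]],[0,[-5,15,5],[0,0,0]],[0,[0,0,0],[0,0,0]],[0,[0,0,0],[0,0,0]],[0,[0,0,0],[0,0,0]]]}}

```text
clock: 10.2
position: [466.8, 19.0, 223.7]
tool_rot: [[0.001, 1.0, -0.001], [1.0, -0.001, 0.0], [0.0, -0.001, -1.0]]
contact_force: [0.5, 0.3, -0.3]
width: 0.498
grasp_force: 0.0
```

```bash
python3 - <<'E'
from h import *
np.set_printoptions(precision=2,suppress=True)
c=cam('wrist'); save(c,'w4.png'); s=bot.sense(); print(s['clock'],s['position'],s['tool_rot'])
np.savez('c4.npz',o=c['o'],R=c['R'],K=c['K'],f=c['frame'])
def rep(n,t,z,c):
    for r in bot.outline_of(n,t)[:2]:
        m=r['mask'].astype(np.uint8); ys,xs=np.nonzero(m)
        P=unproj(c,np.c_[xs,ys],z)[:,:2].astype(np.float32)
        print(n,t,round(r['conf'],2),m.sum(),cv2.minAreaRect(P),P.min(0),P.max(0))
rep('wrist','file',18,c);rep('wrist','case_wide',35,c)
E
```

```text
10.25 [466.77  19.1  223.82] [[ 0.  1. -0.]
 [ 1. -0.  0.]
 [ 0. -0. -1.]]
wrist file 0.8 1795 ((198.6852569580078, 178.53709411621094), (45.03284454345703, 32.18290710449219), 88.94145202636719) [182.36 155.78] [215.14 200.79]
wrist file 0.68 2702 ((526.9524536132812, -4.9975433349609375), (26.156726837158203, 128.99053955078125), 1.1938157081604004) [513.45 -69.39] [540.02  59.35]
wrist case_wide 0.66 7839 ((449.9058837890625, 134.5143585205078), (44.13263702392578, 125.71112060546875), 4.548430442810059) [424.28  70.79] [475.63 195.56]
```

View pics/w4.png

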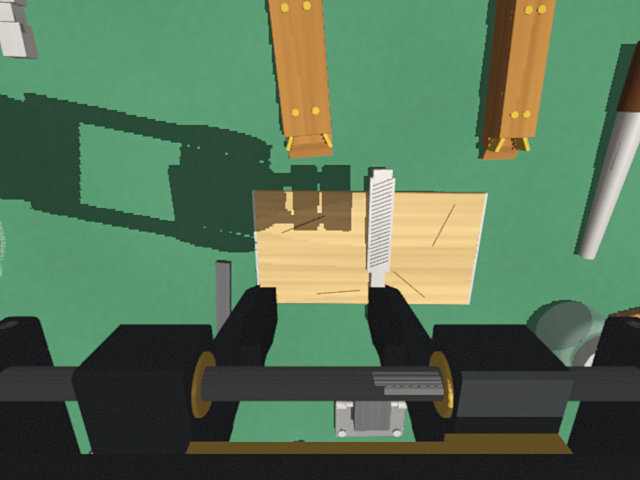

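```bash
python3 - <<'E'
from h import *
d=np.load('c4.npz'); c=dict(o=d['o'],R=d['R'],K=d['K'],frame=d['f'])
save(c,'w4c.png',(255,0,345,165),3.6)
np.set_printoptions(precision=1,suppress=True)
f=c['frame'].astype(int)
for r in (20,60,100): print(r,[tuple(f[r,k]) for k in list(range(268,284,2))+list(range(308,332,2))])
# grid: predicted model for a guess
for a in (94.0,4.5+90):
    u=np.array([np.cos(np.radians(a)),np.sin(np.radians(a)),0]);v=np.array([-u[1],u[0],0])
print(unproj(c,[[287,137],[328,133]],35),unproj(c,[[290,157],[332,153]],12))
E
```

```text
20 [(np.int64(40), np.int64(75), np.int64(56)), (np.int64(102), np.int64(86), np.int64(53)), (np.int64(207), np.int64(146), np.int64(77)), (np.int64(197), np.int64(141), np.int64(73)), (np.int64(199), np.int64(142), np.int64(74)), (np.int64(196), np.int64(140), np.int64(71)), (np.int64(192), np.int64(136), np.int64(66)), (np.int64(191), np.int64(135), np.int64(74)), (np.int64(188), np.int64(132), np.int64(67)), (np.int64(190), np.int64(134), np.int64(72)), (np.int64(188), np.int64(132), np.int64(67)), (np.int64(191), np.int64(134), np.int64(69)), (np.int64(192), np.int64(136), np.int64(70)), (np.int64(192), np.int64(137), np.int64(69)), (np.int64(190), np.int64(134), np.int64(72)), (np.int64(180), np.int64(128), np.int64(67)), (np.int64(89), np.int64(156), np.int64(116)), (np.int64(91), np.int64(156), np.int64(115)), (np.int64(93), np.int64(157), np.int64(116)), (np.int64(90), np.int64(156), np.int64(116))]
60 [(np.int64(94), np.int64(159), np.int64(116)), (np.int64(95), np.int64(160), np.int64(119)), (np.int64(42), np.int64(76), np.int64(55)), (np.int64(54), np.int64(75), np.int64(5
[... 1047 characters left out ...]
, np.int64(61)), (np.int64(202), np.int64(144), np.int64(73)), (np.int64(191), np.int64(136), np.int64(71)), (np.int64(187), np.int64(134), np.int64(70)), (np.int64(186), np.int64(131), np.int64(67)), (np.int64(191), np.int64(135), np.int64(69)), (np.int64(194), np.int64(140), np.int64(71)), (np.int64(193), np.int64(136), np.int64(70)), (np.int64(197), np.int64(140), np.int64(73)), (np.int64(198), np.int64(140), np.int64(72)), (np.int64(196), np.int64(138), np.int64(71)), (np.int64(195), np.int64(139), np.int64(73)), (np.int64(182), np.int64(131), np.int64(72)), (np.int64(91), np.int64(158), np.int64(119))]
[[434.7  89.4  35. ]
 [471.9  92.9  35. ]] [[434.7  69.4  12. ]
 [476.2  73.2  12. ]]
```

View pics/w4c.png

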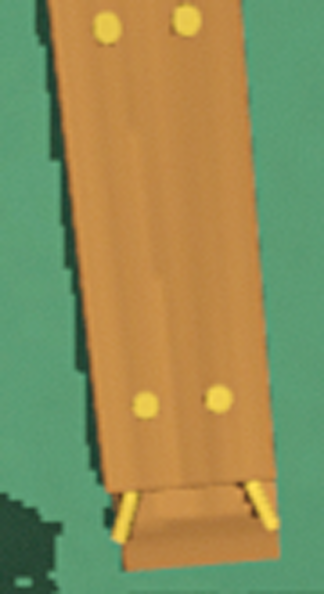

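```bash
python3 - <<'E'
from h import *
d=np.load('c4.npz'); c=dict(o=d['o'],R=d['R'],K=d['K'])
np.set_printoptions(precision=2,suppress=True)
L=unproj(c,[[270.8,20],[275.4,60],[279.9,100],[284.7,136.7]],35);R=unproj(c,[[323.5,20],[327,60],[329.8,100],[331.4,133.3]],35)
print(L,R,sep='\n')
for P in (L,R,(L+R)/2):
    p=np.polyfit(P[:,1],P[:,0],1); print(np.degrees(np.arctan(-p[0])),np.polyval(p,[91,150]))
print(unproj(c,[[255+120/3.6,572/3.6],[255+280/3.6,558/3.6]],6), unproj(c,[[255+125/3.6,535/3.6],[255+270/3.6,525/3.6]],14))
print(unproj(c,[[255+107/3.6,28/3.6],[255+187/3.6,20/3.6],[255+146/3.6,405/3.6],[255+219/3.6,399/3.6]],35))
E
```

```text
[[424.61 181.56  35.  ]
 [427.05 152.13  35.  ]
 [429.57 120.62  35.  ]
 [432.65  89.71  35.  ]]
[[467.78 181.49  35.  ]
 [470.75 152.07  35.  ]
 [473.32 120.57  35.  ]
 [474.94  92.61  35.  ]]
4.958636622141078 [432.38 427.26]
4.614639416089675 [475.39 470.62]
4.784790417411048 [453.88 448.94]
[[432.42  66.94   6.  ]
 [477.19  70.73   6.  ]] [[434.9   77.61  14.  ]
 [474.18  80.2   14.  ]]
[[436.33 190.15  35.  ]
 [454.38 191.67  35.  ]
 [443.03 110.31  35.  ]
 [461.01 111.67  35.  ]]
```

Top-face edges give a width of 43.3 mm, which fits. The mouth middle is about (453.8, 91.2) and the pocket axis is turned +4.7° from world y. I'll grasp the shank 30 mm behind the shoulder.

>>> {"op": "send_rows", "data": {"targets": [[0,[20,-40,-10],[0,0,0]],[0,[25,-40,-30],[0,0,0]],[0,[15,-20.6,-40],[0,0,0]],[0,[0,0,-40],[0,0,0]],[0,[0,0,-40],[0,0,0]],[0,[0,0,-20],[0,0,0]],[0,[0,0,0],[0,0,0]],[0,[0,0,0],[0,0,0]]]}}

```text
clock: 11.35
position: [527.3, -81.0, 45.3]
tool_rot: [[-0.0, 1.0, 0.001], [1.0, 0.0, -0.0], [-0.0, 0.001, -1.0]]
contact_force: [-0.3, -0.3, -0.2]
width: 0.495
grasp_force: 0.0
```

>>> {"op": "send_rows", "data": {"targets": [[0,[0,-0.5,-14],[0,0,0]],[0,[0,0,-7.3],[0,0,0]],[0,[0,0,0],[0,0,0]],[-1,[0,0,0],[0,0,0]],[-1,[0,0,0],[0,0,0]],[-1,[0,0,0],[0,0,0]],[-1,[0,0,0],[0,0,0]],[-1,[0,0,0],[0,0,0]]], "grip_force": 60}}

```text
clock: 12.35
position: [526.8, -81.1, 23.3]
tool_rot: [[-0.001, 1.0, 0.0], [1.0, 0.001, -0.0], [-0.0, 0.0, -1.0]]
contact_force: [-0.1, -0.6, -0.1]
width: 0.15
grasp_force: 60.0
```

```bash
python3 - <<'E'
from plant import bot
s=bot.sense(); print(s['clock'],s['position'],s['width']*88,s['grasp_force'],s['contact_force'])
E
```

```text
12.35 [526.77496912 -81.07374701  23.28923563] 13.179872542066478 60.00013053417206 [-0.13938463 -0.55405839 -0.14471254]
```

>>> {"op": "send_rows", "data": {"targets": [[-1,[0,0,5],[0,0,0]],[-1,[-5,0,9],[0,0,1]],[-1,[-18,1,0],[0,0,1.7]],[-1,[-22,1,0],[0,0,2]],[-1,[-14,0.5,0],[0,0,0]],[-1,[0,0,0],[0,0,0]],[-1,[0,0,0],[0,0,0]],[-1,[0,0,0],[0,0,0]]]}}

```text
clock: 13.35
position: [468.5, -78.8, 37.5]
tool_rot: [[-0.082, 0.997, 0.001], [0.997, 0.082, -0.0], [-0.0, 0.001, -1.0]]
contact_force: [0.2, -0.8, -2.2]
width: 0.15
grasp_force: 60.0
```

```bash
python3 - <<'E'
from h import *
np.set_printoptions(precision=2,suppress=True)
c=cam('wrist'); save(c,'w5.png'); s=bot.sense(); print(s['clock'],s['position'],s['tool_rot'],s['contact_force'],s['torque'])
np.savez('c5.npz',o=c['o'],R=c['R'],K=c['K'],f=c['frame'])
for r in bot.outline_of('wrist','file')[:2]:
        m=r['mask'].astype(np.uint8); ys,xs=np.nonzero(m)
        P=unproj(c,np.c_[xs,ys],32)[:,:2].astype(np.float32)
        print(round(r['conf'],2),m.sum(),r['pixel'],cv2.minAreaRect(P),P.min(0),P.max(0))
        a,b=xs.min(),ys.min(); print(a,b,xs.max(),ys.max())
E
```

```text
13.4 [468.36 -78.76  37.37] [[-0.08  1.    0.  ]
 [ 1.    0.08 -0.  ]
 [-0.    0.   -1.  ]] [-0.61  0.34 -1.61] [-0.21  0.06 -0.04]
0.65 18944 [322.7, 146.2] ((464.6600646972656, -31.39159393310547), (24.06983184814453, 153.09239196777344), 4.829197406768799) [ 446.56 -108.19] [478.04  45.81]
288 0 356 365
```

View pics/w5.png

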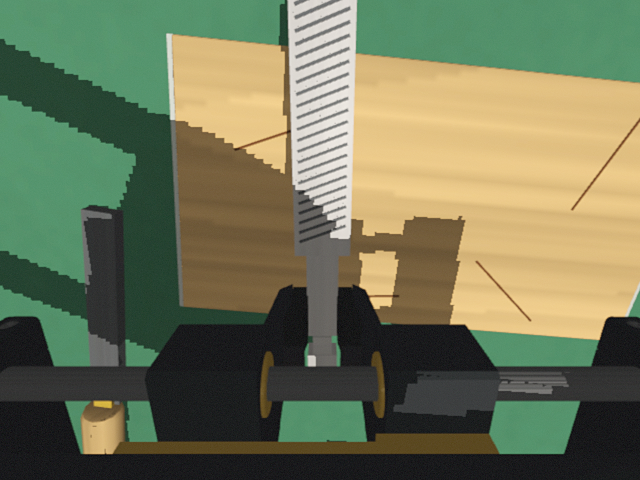

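```bash
python3 - <<'E'
from h import *
np.set_printoptions(precision=2,suppress=True)
d=np.load('c5.npz'); c=dict(o=d['o'],R=d['R'],K=d['K'],frame=d['f'])
for r in bot.outline_of('wrist','file')[:1]:
    m=r['mask']
    for y in range(4,244,24):
        x=np.nonzero(m[y])[0]; P=unproj(c,[[x.min()-.5,y],[x.max()+.5,y]],32); print(y,x.min(),x.max(),P.mean(0)[:2],P[1,0]-P[0,0])
# edges by gradient
g=cv2.cvtColor(c['frame'],cv2.COLOR_RGB2LAB).astype(float)
for y in range(30,240,40):
    b=g[y-3:y+4,:,2].mean(0); print(y,b[280:300].round().astype(int),b[344:362].round().astype(int))
E
```

```text
4 288 356 [458.38  43.69] 23.85228427247921
28 289 355 [458.97  36.43] 23.621367952184983
52 290 355 [459.78  28.9 ] 23.74082109033145
76 290 354 [460.25  21.02] 23.865162843412065
100 291 354 [461.11  12.85] 23.994821363996266
124 293 353 [462.01   4.31] 23.364046689642976
148 292 352 [462.36  -4.64] 23.879747177769218
172 293 352 [463.33 -13.95] 24.018515403577
196 294 351 [464.14 -23.71] 23.754107306302615
220 295 350 [464.99 -33.93] 23.47719766856187
30 [136 135 135 135 135 136 136 135 133 131 131 131 131 131 131 130 129 130
 130 130] [131 131 131 132 132 131 131 132 132 132 132 132 138 143 143 142 142 142]
70 [164 164 163 164 162 151 149 151 147 135 132 131 131 131 131 131 131 130
 130 130] [131 131 131 131 131 131 131 131 131 130 136 155 165 164 163 163 164 163]
110 [164 164 164 154 151 152 152 153 153 151 137 133 131 131 132 132 131 131
 131 132] [131 131 131 131 131 132 132 131 130 137 157 165 165 165 164 164 164 165]
150 [164 164 164 165 165 164 154 151 152 153 151 139 133 132 132 131 132 132
 131 130] [132 132 132 132 132 132 131 130 136 156 165 164 164 164 164 164 164 164]
190 [151 151 151 151 151 151 151 151 151 151 152 152 145 135 130 131 131 131
 131 130] [131 132 132 132 132 131 131 137 160 165 164 163 164 164 164 163 164 164]
230 [150 150 150 150 151 151 151 150 151 150 150 151 151 146 135 130 130 131
 131 130] [132 132 132 132 132 131 132 144 153 152 151 152 151 151 151 151 150 152]
```

The picture shows the gripped file straight ahead, blade edges (288–356) at row 4, shoulder at row ~250. It is level, and extrapolated to the mouth it is only 0.5 mm off the case axis. Inserting.

>>> {"op": "send_rows", "data": {"targets": [[-1,[-0.5,0,-3],[0,0,0]],[-1,[0,0,-3],[0,0,0]],[-1,[-0.8,10,0],[0,0,0]],[-1,[-0.8,10,0],[0,0,0]],[-1,[-0.8,10,0],[0,0,0]],[-1,[-0.4,5,0],[0,0,0]],[-1,[-0.4,5,0],[0,0,0]],[-1,[0,0,0],[0,0,0]]]}}

```text
clock: 14.5
position: [464.0, -38.3, 31.2]
tool_rot: [[-0.083, 0.997, -0.0], [0.997, 0.083, -0.0], [-0.0, -0.0, -1.0]]
contact_force: [0.8, 0.2, -1.5]
width: 0.15
grasp_force: 60.0
```

>>> {"op": "send_rows", "data": {"targets": [[-1,[-0.4,5,0],[0,0,0]],[-1,[-0.7,8,0],[0,0,0]],[-1,[-0.8,10,0],[0,0,0]],[-1,[-0.8,10,0],[0,0,0]],[-1,[-0.8,10,0],[0,0,0]],[-1,[-0.8,10,0],[0,0,0]],[-1,[-0.6,7,0],[0,0,0]],[-1,[0,0,0],[0,0,0]]]}}

```text
clock: 15.5
position: [459.0, 22.0, 31.2]
tool_rot: [[-0.083, 0.997, -0.0], [0.997, 0.083, 0.0], [0.0, -0.0, -1.0]]
contact_force: [-0.2, 0.3, -2.0]
width: 0.153
grasp_force: 60.0
```

>>> {"op": "send_rows", "data": {"targets": [[-1,[-0.8,10,0],[0,0,0]],[-1,[-0.8,10,0],[0,0,0]],[-1,[-0.6,8,0],[0,0,0]],[-1,[-0.4,5,-0.7],[0,0,0]],[-1,[-0.2,3,-0.5],[0,0,0]],[-1,[0,0,0],[0,0,0]]]}}

```text
clock: 16.25
position: [456.3, 57.6, 30.0]
tool_rot: [[-0.083, 0.997, -0.0], [0.997, 0.083, 0.0], [0.0, -0.0, -1.0]]
contact_force: [0.4, 1.4, -0.6]
width: 0.149
grasp_force: 60.0
```

>>> {"op": "send_rows", "data": {"targets": [[-1,[-0.1,1.5,0],[0,0,0]],[-1,[-0.1,1.5,0],[0,0,0]],[-1,[0,0,0],[0,0,0]]]}}

```text
clock: 16.62
position: [456.1, 60.5, 30.0]
tool_rot: [[-0.082, 0.997, 0.0], [0.997, 0.082, 0.0], [0.0, 0.0, -1.0]]
contact_force: [0.1, 0.1, -2.3]
width: 0.152
grasp_force: 60.0
```

>>> {"op": "send_rows", "data": {"targets": [[-1,[-0.1,1.2,0],[0,0,0]],[-1,[-0.1,1.2,0],[0,0,0]],[-1,[0,0,0],[0,0,0]]]}}

```text
clock: 17.0
position: [455.8, 63.0, 30.0]
tool_rot: [[-0.083, 0.997, -0.0], [0.997, 0.083, 0.0], [0.0, -0.0, -1.0]]
contact_force: [0.6, 1.3, -1.7]
width: 0.151
grasp_force: 60.0
```

>>> {"op": "send_rows", "data": {"targets": [[-1,[-0.1,1,0],[0,0,0]],[-1,[0,0,0],[0,0,0]]]}}

```text
clock: 17.25
position: [455.7, 63.9, 30.0]
tool_rot: [[-0.082, 0.997, -0.0], [0.997, 0.082, 0.0], [0.0, -0.0, -1.0]]
contact_force: [-0.2, 1.1, -2.3]
width: 0.146
grasp_force: 60.0
```

>>> {"op": "send_rows", "data": {"targets": [[-1,[-0.1,0.8,0],[0,0,0]],[-1,[0,0,0],[0,0,0]]]}}

```text
clock: 17.5
position: [455.8, 64.5, 30.0]
tool_rot: [[-0.083, 0.997, 0.0], [0.997, 0.083, -0.0], [-0.0, 0.0, -1.0]]
contact_force: [0.3, -1.1, -1.8]
width: 0.148
grasp_force: 60.0
```

>>> {"op": "send_rows", "data": {"targets": [[-1,[-0.1,0.8,0],[0,0,0]],[-1,[0,0,0],[0,0,0]]]}}

```text
clock: 17.75
position: [456.0, 64.6, 30.2]
tool_rot: [[-0.083, 0.997, 0.001], [0.997, 0.083, -0.001], [-0.001, 0.0, -1.0]]
contact_force: [-0.5, -5.3, -1.5]
width: 0.151
grasp_force: 60.0
```

>>> {"op": "send_rows", "data": {"targets": [[-1,[-0.1,0.8,-0.4],[0,0,0]],[-1,[0,0,-0.3],[0,0,0]]]}}

```text
clock: 18.0
position: [456.2, 64.7, 29.6]
tool_rot: [[-0.083, 0.997, 0.001], [0.997, 0.083, -0.003], [-0.003, 0.001, -1.0]]
contact_force: [1.0, -10.1, -0.9]
width: 0.151
grasp_force: 60.0
```

>>> {"op": "send_rows", "data": {"targets": [[-0.6,[0,-0.5,0],[0,0,0]],[-0.4,[0,0,0],[0,0,0]],[-0.4,[0,0,0],[0,0,0]],[-0.4,[0,0,15],[0,0,0]],[-0.4,[0,-20,45],[0,0,0]],[-0.4,[0,-45,40],[0,0,0]],[-0.4,[0,0,0],[0,0,0]],[-0.4,[0,0,0],[0,0,0]]]}}

```text
clock: 19.0
position: [455.1, 1.1, 129.4]
tool_rot: [[-0.082, 0.997, 0.0], [0.997, 0.082, 0.0], [0.0, 0.0, -1.0]]
contact_force: [0.2, 0.4, -0.9]
width: 0.3
grasp_force: 0.0
```

```bash
python3 - <<'E'
from h import *
np.set_printoptions(precision=2,suppress=True)
c=cam('wrist'); s=bot.sense(); print(s['clock'],s['position'],s['width'],s['contact_force'])
x,y=proj(c,[[455,75,20]])[0].astype(int); print(x,y)
x0,y0=max(0,x-90),max(0,y-70); save(c,'w6.png',(x0,y0,x0+180,y0+140),4); print(x0,y0)
for P in ([453.8,91.2,24],[459.6,23.4,24]): print(proj(c,[P]))
for r in bot.outline_of('wrist','file')[:2]:
        ys,xs=np.nonzero(r['mask']); P=unproj(c,np.c_[xs,ys],24); print(round(r['conf'],2),len(xs),P.min(0),P.max(0))
E
```

```text
19.05 [454.59   1.55 128.66] 0.29733325679747713 [-0.71 -0.85 -0.33]
330 137
240 67
[[331.29 111.97]]
[[330.82 212.48]]
0.97 651 [ 245.2  -228.25   24.  ] [ 277.   -196.45   24.  ]
0.57 1892 [447.88  23.42  24.  ] [466.8   91.08  24.  ]
```

View pics/w6.png

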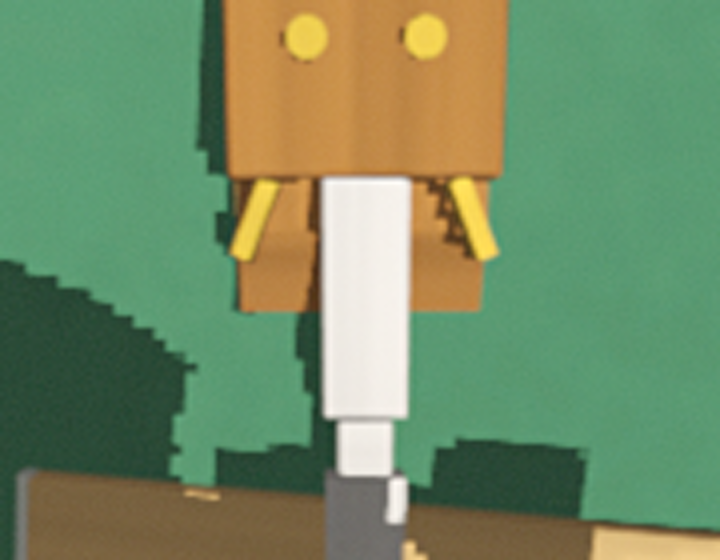

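The picture shows only the shank outside the mouth of the wide case. Its shoulder is hidden inside and its end is at y≈23.4, where fully home puts it. The gripper is clear.

```bash
python3 -c "
from plant import bot
print(bot.finish_job())"
```

```text
the job is handed in; nothing more can be done
None
```

The job is handed in: the file was pulled from the grey holder, laid on the board and released, then taken by its shank, slid fully home into the wide case and let go; I touched nothing else on the bench, and it took about 19 s of the 61 s allowed.

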